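Index pin through the sampler carousel

ROBOT

A 6-joint arm with a two-finger parallel gripper is mounted at the origin on a cart in front of the work surface, level with it; the furniture and walls round the work are solid. World frame = base frame: x ahead of the robot, y to its left, z up, the work surface at z = 0. Lengths are in mm, angles in rad, forces in N, time in s.
With the tool pointing down it reaches from about 350 to 975 mm from the base axis. Payload 7.1 kg.
Tool frame: the origin (TCP) lies at the very end of the fingers, on their centre line; the grasp point (between the pads) lies 19 mm behind it (ctrl.pinch_z is the z of the grasp point in the tool frame, in mm); z points along the fingers, y is the direction in which the jaws open and shut (so a half turn about z gives the same grasp; the last joint's range is limited). The gripper opens to 88 mm and grips with 3 to 60 N. Pads are 20 mm wide; open, the fingers measure 115 mm over their backs; the gripper's body (75 mm by 178 mm) begins 61 mm behind the grasp point.
Start: joints at [-1.292, 0.423, 1.63, -0, 1.089, -0.019], TCP at [183.404, -597.468, 200.575] pointing down, gripper open.
Joint ranges: [-3, 3], [-0.9, 2.11], [0.09, 2.58], [-1.31, 4.45], [0.11, 2.69], [-2.54, 2.54]. Speed limits (rad/s): [2.39, 2.39, 3.01, 3.14, 3.14, 3.14].

INTERFACE

Orientations are given as a rotation vector (axis times angle).
In Python, from workcell import get_obs, optics, ctrl gives the robot as it stands.
- The arm moves only by the shell command python3 -m jog 'ROWS'. ROWS is a JSON object of lists of equal length, an entry for each row: "delta_rot": the turn, a rotation vector about the tool's x, y, z in rad, a list of three; "translation": the shift along the tool's x, y, z in mm, a list of three; "hand": the opening, from -1 (shut) to 1 (fully open). In form: {"delta_rot": [[rx, ry, rz], ...], "translation": [[x, y, z], ...], "hand": [hand, ...]}. A call has 1 to 5 rows; each row is the pose to reach, as a shift and turn from the pose commanded when the call began, along the tool's axes at that moment; what a row does not reach only later rows make up. A row lasts 1/10 s, in which the tool goes at most 50 mm and 8.59 degrees, less where a joint would pass 70% of its speed; a pose out of reach is approached as far as the arm can. A call with a gripper value outside its range is refused whole. The fingers move at their own pace and stop on an object; the grip force is fixed at half the most. Time passes only in rows, so rows that repeat a pose let the fingers close. It gives the time, the measured TCP pose, the force and the opening at its end, in the units of the state.
- get_obs(): the state, without advancing time (a new reading comes with each control period).
- optics.get_image(name): name is "scene" or "top" or "wrist"; returns the picture (480x640x3 uint8, red, green, blue); there is no depth.
- optics.calibration(name): a dict with "intrinsics" (3x3 intrinsics, pixels), "cam_to_world" (4x4, takes a point from camera to world coordinates). Camera axes: x right, y up, looking along -z (the intrinsics and any distortion apply to the point x, -y, -z); pixel columns grow to the right and rows downward; lengths in mm; the calibration is good to about 2 mm. A picture is of the moment at which its call begins: read the wrist's pose just before it. calibration takes no time and is no camera call; for the wrist camera it gives the pose at the moment of the call.
- ctrl.close_job(): hands the job in, once; it reports no verdict.
The state is a dict: "t": time; "qpos": joint angles; "qvel": joint speeds; "joint_torque": joint torques, N m; "ee_pos": TCP position; "orientation": TCP orientation; "ft_force": force on the tool from outside, world axes, zero at the start; "moment": the same for the moment, N m; "width": finger opening in mm.
Only numpy, scipy, OpenCV 4.12 (cv2) and the standard library are available. Lean on these libraries where they do the work, as an engineer would, in place of code of your own. Each camera call takes 0.05 s, during which the arm holds its last target. There are 200 camera calls.

TASK

Lock the sampler carousel at its index position for needle alignment: take the red-headed index pin from its white block, stand it in the guide hole over the carousel's rim, turn the carousel gently counter-clockwise by its black knob until the pin falls through the index hole, then press the pin fully home so that its collar sits flush on the guide. Never force the pin against the carousel: do not press it down on an unaligned disc, and stop turning as soon as the pin has dropped in. Leave the jar, vial, timer and wrench where they stand.

Things in the scene. Friction and masses are not known exactly. Their poses are not given: they have to be found in the camera images.
- index_pin: loose index pin, 87 mm long, 70 g. Origin at the centre of its lower tip, z along the pin towards its head. Steel shank 10 mm thick from z 0 to 47, its last 4 mm tapering to 6 mm at the tip; steel collar 24 mm wide from z 47 to 51; red round grip 17 mm wide from z 51 to 87, to be held from above. It starts upright in the white block, tip 10 mm above the bench, and is free to lift out
- pin_shoulder (a point): point on the pin's axis in the plane of the underside of its collar, 47 mm above the tip; axes as the pin's
- pin_block: white plastic service block, fixed, 42 x 72 x 40 mm, origin under its centre; the pin stands in its 11.5 mm hole at y -18 mm (30 mm deep), two smaller holes are empty
- sampler_base: sampler's round grey base, fixed, 184 mm across and 24 mm high, origin under its centre on the carousel's axis; the guide tab stands at its -x side, the guide hole's centre 70 mm from the axis. A tall black computer tower stands some 0.2 m behind the base: keep the wrist clear of it
- guide_hole (a point): centre of the guide hole's upper mouth: 11.5 mm wide with a 2 mm funnel, in an aluminium tab 36 mm wide, 16 mm thick, flat top 57 mm above the bench; axes as the base's. The carousel's upper face lies 19 mm lower, so a pin standing on the unaligned disc has its collar 28 mm above the tab; dropped through the disc, 5 to 9 mm above; fully home it lies on the tab
- receiver_hole (a point): mouth of the 12 mm receiver hole in the base, 33 mm straight below guide_hole, under the disc. Two spring balls in it stop the dropped pin 5 to 9 mm short of home; it must be pushed past them with about 5 to 10 N until the collar meets the rigid tab
- carousel: spindle (it does not turn, origin at the base's) of the aluminium carousel disc: 168 mm across, upper face 38 mm above the bench, a few vials up to 62 mm high 44 mm from the axis. The disc's angle is not reported: its index hole, 13 mm wide, ringed in red, 70 mm from the axis, starts 20 to 63 degrees clockwise (from above) of the guide
- knob_grip (a point): point on the carousel's axis 90 mm above the bench, to grip the black round knob: 60 mm across, 70 to 103 mm above the bench, fixed to the disc. It turns with light friction (0.05 N m); once the pin has dropped in, the disc has some 3 degrees of free play in all, then bears rigidly on the pin: 2 degrees more already strain it
- septa_jar: loose jar with green lid, 39 mm wide, 47 high, bystander, origin under its centre
- headspace_vial: loose tall clear vial with white cap, 23 mm wide, 77 high, bystander, origin under its centre
- timer: loose white timer, 62 x 70 x 19 mm, bystander, origin under its centre
- wrench: loose small open-end wrench, 117 mm long, 6 mm thick, bystander, origin under its centre
There are look-alikes about, which are no part of the job. Of the things like the index_pin, leave any that is yellow; of the rest the larger one is meant.

How it is judged (in metres and radians):
On the way, in this order (a step that is already met when the one before it is completed fails the run):
1. the pin stands in the guide hole (horizontal distance between pin_shoulder and guide_hole below 0.006 m and z of pin_shoulder in the frame of guide_hole below 0.034 m and angle between index_pin's own z axis and vertical below 0.15 rad), for 0.02 s.
2. the pin has fallen through the carousel's index hole (horizontal distance between pin_shoulder and guide_hole below 0.006 m and z of pin_shoulder in the frame of guide_hole below 0.018 m), for 0.1 s.
At the end, for the whole second after the job is handed in: the index pin is fully home: its collar within 2 mm of the guide's top and within 3 mm of its centre, upright within 4.5 degrees, at rest and released (horizontal distance between pin_shoulder and guide_hole below 0.003 m and z of pin_shoulder in the frame of guide_hole below 0.002 m and angle between index_pin's own z axis and vertical below 0.08 rad and linear speed of index_pin below 0.01 m/s); the robot touches nothing.
It fails at once if the pin is pressed hard against the carousel (more than 20 N) (contact force between index_pin and carousel above 20 N).
It fails at once if the pin, once dropped in, is wrenched by turning the carousel on (more than 6.5 N) (z of pin_shoulder in the frame of guide_hole below 0.018 m and horizontal distance between pin_shoulder and guide_hole below 0.006 m and contact force between index_pin and carousel above 6.5 N).
It fails at once if a bystander is moved by more than 2 cm (distance of any of septa_jar, headspace_vial, timer, wrench from where it was at the start of the episode above 0.02 m).
It also fails if it takes over 72 s, if anything falls off the work surface, if the arm or the gripper's body presses on something with over 40 N, if the wrist force passes 120 N, or if a joint passes its speed limit or range.

## Working session

There is one attempt and no reset: what is moved stays moved. The work goes in short steps, Python scripts to look and compute and a shell command to move; the robot and the scene stay as the last step left them, time stands still between calls to the robot, and variables do not carry over. Pictures are saved under pics/ and viewed, about 8 in all and at most 12, crops included, and the job is handed in when it is done.

```bash
mkdir -p pics; ls
python3 - <<'E'
from workcell import get_obs, optics, ctrl
import cv2,numpy as np
for n in ("scene","top"):
    im=optics.get_image(n); cv2.imwrite(f"pics/{n}0.png",im[:,:,::-1])
    c=optics.calibration(n); print(n,c)
o=get_obs(); print(o)
E
```

```text
pics
scene {'intrinsics': array([[435.36679743,   0.        , 317.98342277],
       [  0.        , 435.36679743, 248.71824002],
       [  0.        ,   0.        ,   1.        ]]), 'cam_to_world': array([[ 8.36610689e-01,  2.26461441e-01, -4.98796322e-01,
         8.68253672e+01],
       [-5.47353556e-01,  3.08909125e-01, -7.77804112e-01,
        -9.16840575e+02],
       [-2.20599049e-02,  9.23737175e-01,  3.82391151e-01,
         4.10785354e+02],
       [ 0.00000000e+00,  0.00000000e+00,  0.00000000e+00,
         1.00000000e+00]])}
top {'intrinsics': array([[541.72150713,   0.        , 327.34306122],
       [  0.        , 541.72150713, 237.0836724 ],
       [  0.        ,   0.        ,   1.        ]]), 'cam_to_world': array([[ 7.11027765e-03,  9.92778829e-01, -1.19748239e-01,
         4.20452677e+02],
       [-9.99870785e-01,  8.78490917e-03,  1.34625191e-02,
        -2.67371109e+02],
       [ 1.44172814e-02,  1.19637043e-01,  9.92713010e-01,
         9.10519959e+02],
       [ 0.00000000e+00,  0.00000000e+00,  0.00000000e+00,
         1.00000000e+00]])}
{'t': 0.1, 'qpos': array([-1.29200793e+00,  4.23775680e-01,  1.63061805e+00,  2.72816002e-05,
        1.08859673e+00, -1.90128462e-02]), 'qvel': array([ 4.71764154e-05, -1.13031896e-03, -6.20768159e-04,  1.33878741e-03,
        7.50840093e-04,  5.04892439e-04]), 'joint_torque': array([ 3.20988065e-04, -5.45614672e+01, -2.74323857e+01,  6.45438046e-02,
        1.87450543e-02, -1.83573400e-05]), 'ee_pos': array([ 183.26278775, -596.96318403,  199.8706631 ]), 'orientation': array([-3.10545936e+00, -4.65832687e-01,  2.46646208e-04]), 'ft_force': array([ 0.65866221,  0.09304411, -0.1095236 ]), 'moment': array([-0.0184562 , -0.07855478, -0.0031261 ]), 'width': 87.50146611477155}
```

View pics/scene0.png

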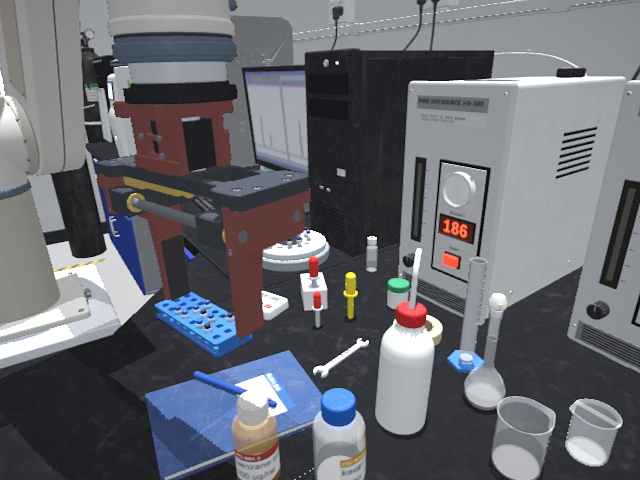

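View pics/top0.png

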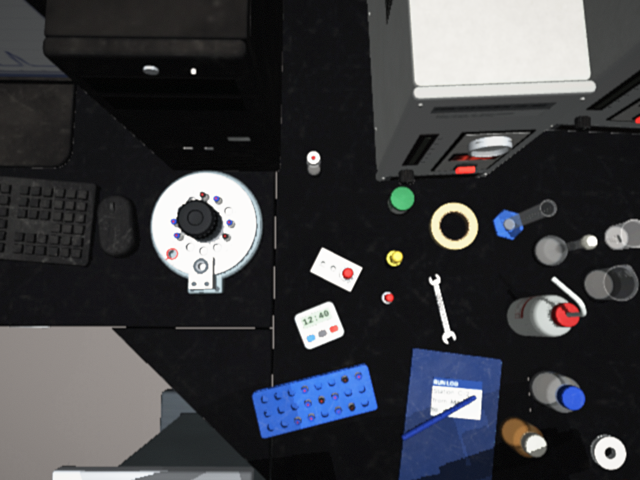

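Candidates for the pin, all round-headed: the red one in the white block (scene 313,268; top 348,272), a smaller free-standing red one (scene 318,300; top 388,298), and a yellow one (scene 350,285; top 395,257). I choose the red one in the block. Next, close crops.

Run:
```python
import cv2,numpy as np
t=cv2.imread("pics/top0.png");s=cv2.imread("pics/scene0.png")
R=lambda a,k:cv2.resize(a,None,fx=k,fy=k,interpolation=cv2.INTER_CUBIC)
A=R(t[160:300,140:270],4)  # 560x520
B=R(t[240:295,305:370],4)  #220x260
C=R(s[225:335,290:335],3.0) if 0 else R(s[250:335,285:350],4) #340x260
m=np.zeros((560,780,3),np.uint8); m[:560,:520]=A; m[:220,520:780]=B; m[220:560,520:780]=C
cv2.imwrite("pics/crop1.png",m)
```

```text
(no output)
```

View pics/crop1.png

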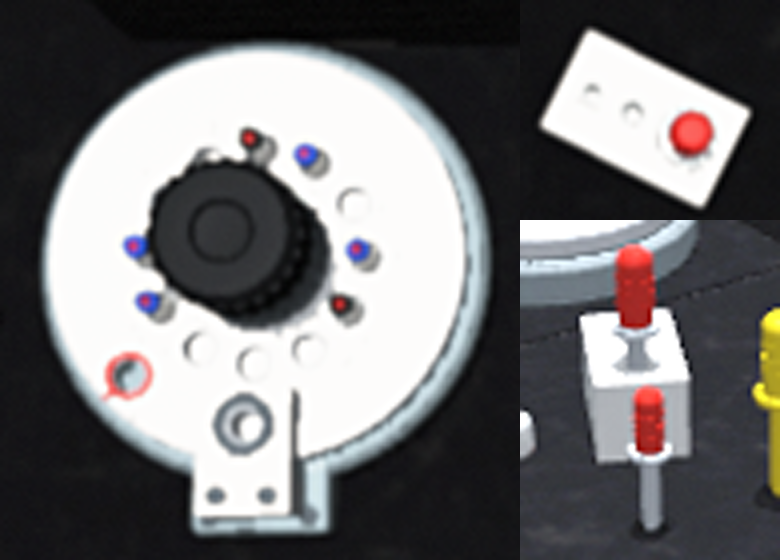

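The crop confirms it: red grip and collar standing in the white block, larger than the loose red one. Triangulating.

```bash
cat > h.py <<'E'
import numpy as np
from workcell import get_obs, optics, ctrl
from scipy.spatial.transform import Rotation as Ro
def ray(c,u,v):
    K=c["intrinsics"];M=c["cam_to_world"]
    p=np.linalg.solve(K,[u,v,1]);d=M[:3,:3]@[p[0],-p[1],-p[2]]
    return M[:3,3],d/np.linalg.norm(d)
def atz(c,u,v,z):
    o,d=ray(c,u,v);return o+d*(z-o[2])/d[2]
def tri(*rs):
    A=sum(np.eye(3)-np.outer(d,d) for o,d in rs);b=sum((np.eye(3)-np.outer(d,d))@o for o,d in rs)
    x=np.linalg.solve(A,b);return x,[round(float(np.linalg.norm(np.cross(x-o,d))),1) for o,d in rs]
E
python3 - <<'E'
from h import *
np.set_printoptions(precision=1,suppress=True)
T=optics.calibration("top");S=optics.calibration("scene")
g=atz(T,200.4,265.6,57);k=atz(T,194.6,217.4,103);i=atz(T,171.9,253.6,38);p=atz(T,347.5,272.9,95)
print("guide",g,"knob",k,np.linalg.norm((g-k)[:2]),"idx",i,np.linalg.norm((i-k)[:2]),"pin",p)
a=np.degrees(np.arctan2(*(g-k)[1::-1]));b=np.degrees(np.arctan2(*(i-k)[1::-1]));print(a,b,(a-b)%360)
print(tri(ray(T,347.5,272.9),ray(S,313.5,259)))
bl=[atz(T,305+x/4,240+y/4,40) for x,y in((68,28),(231,110),(184,208),(20,127))];print(np.array(bl),sum(bl)/4)
h=[atz(T,305+x/4,240+y/4,40) for x,y in((73,91),(112,112))];print(h)
for n,q in(("wr",(0,0)),):
    W=optics.calibration("wrist");print(W)
o=get_obs();print(Ro.from_rotvec(o["orientation"]).as_matrix())
print("jar,vial,timer",atz(T,402,198,47),atz(T,314,157,77),atz(T,319,325,19),atz(T,388,298,60))
E
```

```text
guide [476.5 -79.7  57. ] knob [545.9 -78.6 103. ] 69.40053876835847 idx [496.7 -29.1  38. ] 69.75730415727631 pin [ 464.8 -309.2   95. ]
-179.0785607427217 134.83454510355182 46.08689415372646
(array([ 465.4, -309.5,   94.8]), [0.7, 0.7])
[[ 509.3 -270.7   40. ]
 [ 476.7 -336.5   40. ]
 [ 437.3 -317.7   40. ]
 [ 469.2 -251.7   40. ]] [ 473.1 -294.1   40. ]
[array([ 483.8, -272.9,   40. ]), array([ 475.5, -288.6,   40. ])]
{'intrinsics': array([[388.9,   0. , 322.3],
       [  0. , 388.9, 242.3],
       [  0. ,   0. ,   1. ]]), 'cam_to_world': array([[   0.3,    0.9,    0.3,  261.3],
       [  -1. ,    0.3,    0.1, -572.8],
       [  -0. ,   -0.3,    1. ,  383.3],
       [   0. ,    0. ,    0. ,    1. ]])}
[[ 1.   0.3 -0. ]
 [ 0.3 -1.   0. ]
 [ 0.  -0.  -1. ]]
jar,vial,timer [ 589.6 -399.8   47. ] [ 648.1 -256.7   77. ] [ 383.9 -266.9   19. ] [ 428.  -374.4   60. ]
```

```bash
cat >> h.py <<'E'
def to(x,y,z,yaw):
    o=get_obs();R=Ro.from_rotvec(o["orientation"]).as_matrix()
    t=R.T@(np.array([x,y,z])-o["ee_pos"]); c,s=np.cos(np.radians(yaw)),np.sin(np.radians(yaw))
    G=np.array([[c,s,0],[s,-c,0],[0,0,-1.]]).T
    G=np.array([[c,s,0],[s,-c,0],[0,0,-1]])
    d=Ro.from_matrix(R.T@G).as_rotvec()
    print("t=%.2f"%o["t"],"pos",o["ee_pos"].round(1),"yaw %.1f"%np.degrees(np.arctan2(R[1,0],R[0,0])),"q6 %.2f"%o["qpos"][5],"F",o["ft_force"].round(1),"w %.1f"%o["width"],"\n -> T",t.round(1),"rot",d.round(3))
E
python3 -c "
from h import *
T=optics.calibration('top');print(atz(T,200,168,0),atz(T,255,170,0),atz(T,560,290,100))
to(250,-330,220,60)"
```

```text
[647.59140555 -60.63979648   0.        ] [ 645.09314338 -154.78916094    0.        ] [ 441.42236858 -627.67885355  100.        ]
t=0.10 pos [ 183.3 -597.   199.9] yaw 17.1 q6 -0.02 F [ 0.7  0.1 -0.1] w 87.5 
 -> T [ 142.1 -235.7  -19.8] rot [-0.001 -0.001 -0.749]
```

```bash
python3 -m jog '{"delta_rot":[[0,0,-0.14],[0,0,-0.29],[0,0,-0.44],[0,0,-0.59],[0,0,-0.74]],"translation":[[20,-45,-5],[50,-92,-10],[80,-139,-15],[110,-186,-18],[140,-233,-20]],"hand":[0,0,0,0,0]}'; python3 -c "
from h import *
to(440,-310,200,95)"
```

```text
t: 0.6
ee_pos: [242.6, -354.4, 219.5]
orientation: [-2.724, -1.565, -0.0]
ft_force: [1.2, 0.4, 1.1]
width: 51.3
t=0.60 pos [ 242.6 -354.4  219.5] yaw 59.8 q6 -0.47 F [1.2 0.4 1.1] w 51.3 
 -> T [137.7 148.2  19.5] rot [ 0.    -0.    -0.615]
```

```bash
python3 -m jog '{"delta_rot":[[0,0,-0.14],[0,0,-0.28],[0,0,-0.42],[0,0,-0.56],[0,0,-0.70]],"translation":[[25,25,4],[52,52,8],[80,82,12],[108,110,16],[115,135,20]],"hand":[0,0,0,0,0]}' >/dev/null; python3 -c "
from h import *
to(455,-310,190,137)"
```

```text
t=1.10 pos [ 419.3 -324.1  199.2] yaw 100.0 q6 -0.86 F [-0.4 -0.1 -0.1] w 43.8 
 -> T [ 7.7 37.6  9.2] rot [ 0.    -0.001 -0.645]
```

```bash
python3 -m jog '{"delta_rot":[[0,0,-0.14],[0,0,-0.28],[0,0,-0.42],[0,0,-0.56],[0,0,-0.70]],"translation":[[5,5,4],[5,15,8],[5,25,10],[5,30,10],[5,30,10]],"hand":[0,0,0,0,0]}' >/dev/null;  python3 -m jog '{"delta_rot":[[0,0,-0.1],[0,0,-0.18],[0,0,-0.18],[0,0,-0.18],[0,0,-0.18]],"translation":[[0,0,0],[0,0,0],[0,0,0],[0,0,0],[0,0,0]],"hand":[0,0,0,0,0]}' >/dev/null
python3 - <<'E'
from h import *
import cv2
to(465.2,-309.7,120,152)
im=optics.get_image("wrist");cv2.imwrite("pics/w1.png",im[:,:,::-1])
c=optics.calibration("wrist");np.save("w1.npy",np.r_[c["cam_to_world"]])
E
```

```text
t=2.10 pos [ 445.9 -315.9  189.5] yaw 149.9 q6 -1.68 F [-0.1 -0.  -0.2] w 43.6 
 -> T [-13.6  15.   69.5] rot [ 0.    -0.    -0.037]
```

View pics/w1.png

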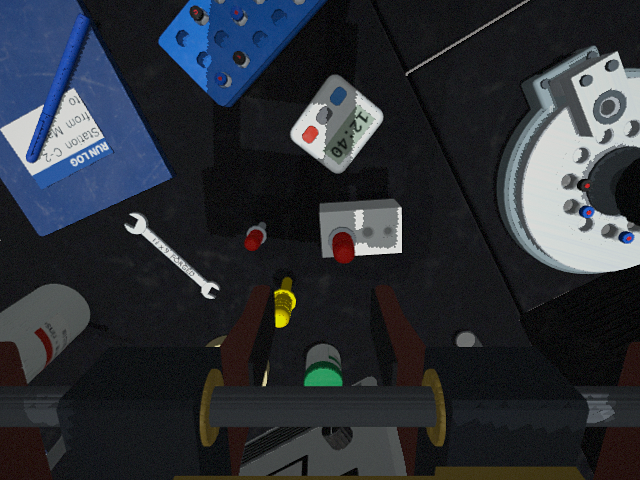

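The wrist view shows the red pin head at (344,248) in the block and the guide hole at (609,106). I check both against the top-camera estimates.

Run:
```python
from h import *
np.set_printoptions(precision=1,suppress=True)
T=optics.calibration("top");c=optics.calibration("wrist")
print(atz(c,344,248,93),tri(ray(T,347.5,272.9),ray(c,344,248)))
print(atz(c,609,106,57),tri(ray(T,200.4,265.6),ray(c,609,106)))
print(atz(c,331,231,40))
to(465.2,-309.7,64,150)
```

```text
[ 462.6 -305.9   93. ] (array([ 465.8, -308.5,   81.7]), [1.4, 1.4])
[475.4 -78.2  57. ] (array([475.7, -79.6,  58.4]), [0.9, 0.9])
[ 459.4 -314.1   40. ]
t=2.15 pos [ 446.  -316.   189.5] yaw 149.9 q6 -1.68 F [0.2 0.5 0.3] w 44.0 
 -> T [-13.5  15.1 125.5] rot [ 0. -0. -0.]
```

```bash
python3 -m jog '{"delta_rot":[[0,0,0],[0,0,0],[0,0,0],[0,0,0],[0,0,0]],"translation":[[-13,14.7,10],[-13,14.7,50],[-13,14.7,85],[-13,14.7,110],[-13,14.7,118]],"hand":[0,0,0,0,0]}' >/dev/null
python3 - <<'E'
from h import *
import cv2
to(465.0,-309.2,64,150)
im=optics.get_image("wrist");cv2.imwrite("pics/w2.png",cv2.resize(im[230:480,200:440],None,fx=2.4,fy=2.4)[:,:,::-1])
E
```

```text
t=2.65 pos [ 463.7 -308.2   68.4] yaw 150.0 q6 -1.65 F [-0.1  0.   0.1] w 43.7 
 -> T [-1.6 -0.2  4.4] rot [ 0.001 -0.005 -0.   ]
```

View pics/w2.png

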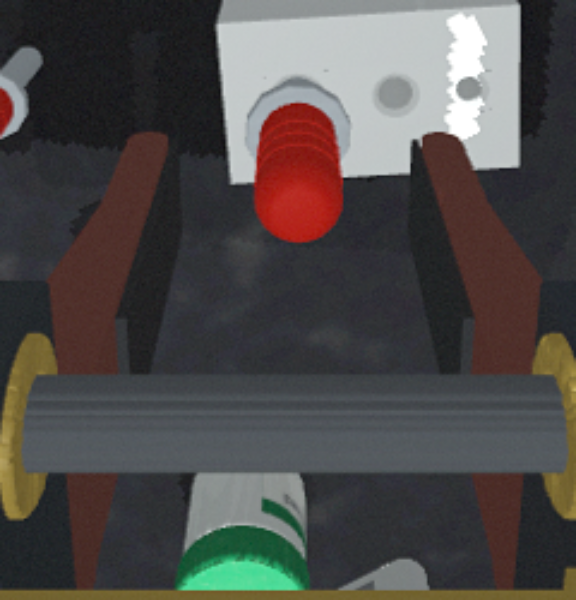

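Pin head is centred between the fingers (crop 298,195), red and collared: the right one. Lower a touch and grip, then lift.

```bash
python3 -m jog '{"delta_rot":[[0,0,0],[0,0,0],[0,0,0],[0,0,0],[0,0,0]],"translation":[[0,0,4],[0,0,4],[0,0,4],[0,0,4],[0,0,4]],"hand":[0,0,-1,-1,-1]}' ;python3 -m jog '{"delta_rot":[[0,0,0],[0,0,0],[0,0,0],[0,0,0],[0,0,0]],"translation":[[0,0,0],[0,0,0],[0,0,0],[0,0,-2],[0,0,-6]],"hand":[-1,-1,-1,-1,-1]}';python3 -c "
from h import *
to(476,-79.6,130,150)"
```

```text
t: 3.2
ee_pos: [465.0, -310.1, 68.4]
orientation: [0.813, 3.033, -0.001]
ft_force: [0.8, 0.2, 0.1]
width: 23.2
t: 3.7
ee_pos: [464.2, -309.4, 73.3]
orientation: [-0.813, -3.033, -0.001]
ft_force: [0.6, -0.8, -1.4]
width: 15.5
t=3.70 pos [ 464.2 -309.4   73.3] yaw 150.0 q6 -1.66 F [ 0.6 -0.8 -1.4] w 15.5 
 -> T [104.8 204.9 -56.6] rot [ 0.    -0.001 -0.   ]
```

```bash
python3 -m jog '{"delta_rot":[[0,0,0],[0,0,0],[0,0,0],[0,0,0],[0,0,0]],"translation":[[0,0,-30],[0,0,-60],[15,30,-62],[35,68,-62],[55,106,-62]],"hand":[-1,-1,-1,-1,-1]}' >/dev/null;python3 -m jog '{"delta_rot":[[0,0,0],[0,0,0],[0,0,0],[0,0,0],[0,0,0]],"translation":[[18,36,0],[33,66,0],[43,86,0],[48,96,0],[48,96,0]],"hand":[-1,-1,-1,-1,-1]}';python3 -m jog '{"delta_rot":[[0,0,0],[0,0,0]],"translation":[[0,0,0],[0,0,0]],"hand":[-1,-1]}';python3 - <<'E'
from h import *
import cv2
to(476,-79.6,120,150)
im=optics.get_image("wrist");t=optics.get_image("scene")
m=np.hstack([cv2.resize(im[100:400,200:440],None,fx=1.6,fy=1.6),cv2.resize(t[180:300,220:340],(400,480),interpolation=cv2.INTER_CUBIC)[:480]])
cv2.imwrite("pics/w3.png",m[:,:,::-1])
E
```

```text
t: 4.7
ee_pos: [476.5, -82.5, 135.7]
orientation: [-0.81, -3.035, 0.0]
ft_force: [0.0, -0.1, -1.1]
width: 15.7
t: 4.9
ee_pos: [476.5, -84.3, 135.6]
orientation: [0.815, 3.034, -0.0]
ft_force: [-0.3, -0.2, -1.3]
width: 15.7
t=4.90 pos [476.5 -84.3 135.6] yaw 149.9 q6 -1.25 F [-0.3 -0.2 -1.3] w 15.7 
 -> T [ 2.8  3.8 15.6] rot [-0.     0.    -0.001]
```

View pics/w3.png

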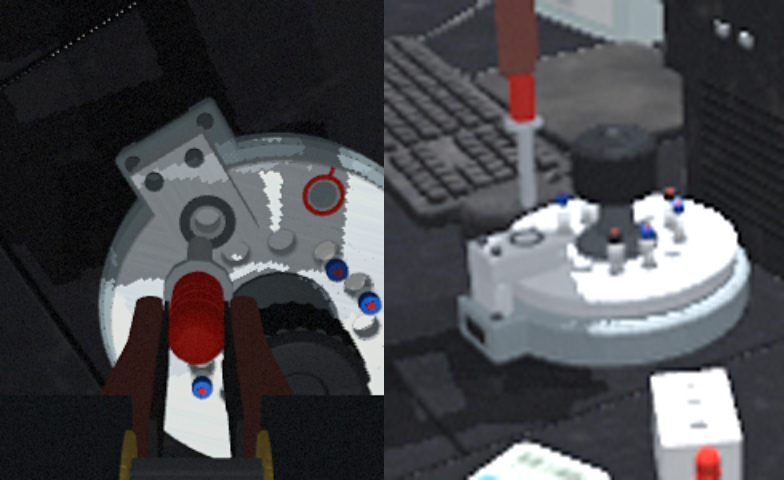

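Run:
```python
from h import *
np.set_printoptions(precision=1,suppress=True)
T=optics.calibration("top");c=optics.calibration("wrist");S=optics.calibration("scene")
z=get_obs()["ee_pos"][2]-58.4
print("collar",atz(c,200+198.5/1.6,100+286/1.6,z+51))
g=(200+207.5/1.6,100+221/1.6)
print("guide",atz(c,*g,57),tri(ray(T,200.4,265.6),ray(c,*g)))
# scene: tip & collar, height
k=120/400.;k2=120/480.
for u,v in((528-384,205),(523-384,122),(526-384,237)):
    print(tri(ray(S,220+u*k,180+v*k2),(np.array([476.5,-84.3,0]),np.array([0,0,1.]))), atz(S,220+u*k,180+v*k2,57))
to(476,-79.6,120,150)
```

```text
collar [475.  -81.7 128.2]
guide [476.1 -77.4  57. ] (array([477.2, -78.3,  51.6]), [0.4, 0.4])
(array([476.7, -84.4,  78.9]), [0.2, 0.2]) [502.6 -29.6  57. ]
(array([476.8, -84.4, 127.1]), [0.3, 0.3]) [573.5 121.2  57. ]
(array([475.5, -83.8,  60. ]), [1.1, 1.1]) [477.8 -76.3  57. ]
t=5.00 pos [476.5 -84.3 135.6] yaw 149.9 q6 -1.25 F [-0.3  0.2 -1.4] w 15.8 
 -> T [ 2.7  3.8 15.5] rot [-0. -0. -0.]
```

```bash
python3 -m jog '{"delta_rot":[[0,0,0],[0,0,0],[0,0,0],[0,0,0],[0,0,0]],"translation":[[1.9,4.1,0],[1.9,4.1,8],[1.9,4.1,15],[1.9,4.1,17],[1.9,4.1,17]],"hand":[-1,-1,-1,-1,-1]}';python3 - <<'E'
from h import *
import cv2
to(476.9,-79.8,120,150)
im=optics.get_image("wrist");t=optics.get_image("scene")
m=np.hstack([cv2.resize(im[180:300,270:390],(400,400),interpolation=cv2.INTER_CUBIC),cv2.resize(t[200:260,230:290],(400,400),interpolation=cv2.INTER_CUBIC)])
cv2.imwrite("pics/w4.png",m[:,:,::-1])
E
```

```text
t: 5.5
ee_pos: [476.4, -78.7, 117.9]
orientation: [-0.813, -3.033, 0.0]
ft_force: [-0.2, 0.1, -1.2]
width: 15.8
t=5.50 pos [476.4 -78.7 117.9] yaw 150.0 q6 -1.24 F [-0.2  0.1 -1.2] w 15.8 
 -> T [-1.  -0.7 -2.1] rot [-0.001 -0.001 -0.   ]
```

View pics/w4.png

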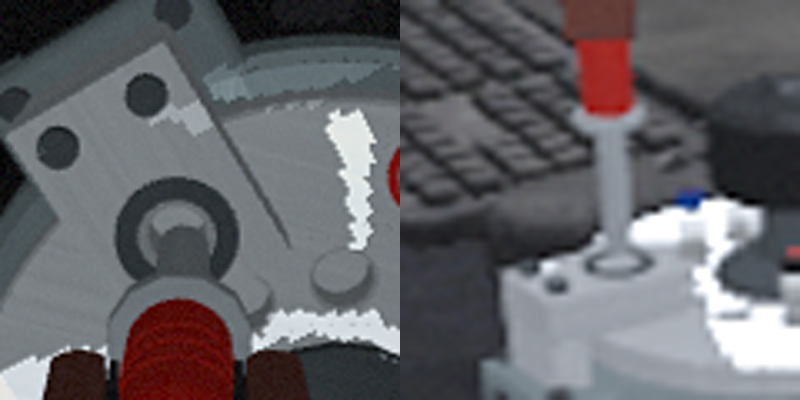

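Tip stands over the funnel in both views (wrist crop tip ≈(183,230) vs hole (177,237); scene tip (617,250) vs ring (619,262)). Lower gently.

```bash
python3 -m jog '{"delta_rot":[[0,0,0],[0,0,0],[0,0,0],[0,0,0],[0,0,0]],"translation":[[0,0,1],[0,0,2.5],[0,0,4],[0,0,5],[0,0,5]],"hand":[-1,-1,-1,-1,-1]}';python3 -c "
from h import *
to(476.9,-79.8,97.5,150)"
```

```text
t: 6.1
ee_pos: [476.8, -78.8, 113.5]
orientation: [-0.813, -3.034, 0.0]
ft_force: [-0.6, -0.3, -1.1]
width: 15.6
t=6.10 pos [476.8 -78.8 113.5] yaw 150.0 q6 -1.24 F [-0.6 -0.3 -1.1] w 15.6 
 -> T [-0.6 -0.8 16. ] rot [-0. -0. -0.]
```

```bash
python3 -m jog '{"delta_rot":[[0,0,0],[0,0,0],[0,0,0],[0,0,0],[0,0,0]],"translation":[[0,0,1],[0,0,2.5],[0,0,4],[0,0,5],[0,0,5]],"hand":[-1,-1,-1,-1,-1]}' | grep -A0 -E "pos|force";python3 -m jog '{"delta_rot":[[0,0,0],[0,0,0],[0,0,0],[0,0,0],[0,0,0]],"translation":[[0,0,1],[0,0,2],[0,0,3],[0,0,4],[0,0,4]],"hand":[-1,-1,-1,-1,-1]}'| grep -E "pos|force"
```

```text
ee_pos: [476.7, -78.8, 108.4]
--
ft_force: [-0.1, -0.3, -1.5]
ee_pos: [476.8, -78.8, 104.4]
ft_force: [0.0, -1.2, -1.5]
```

```bash
python3 -m jog '{"delta_rot":[[0,0,0],[0,0,0],[0,0,0],[0,0,0],[0,0,0]],"translation":[[0,0,1],[0,0,2],[0,0,3],[0,0,4.5],[0,0,4.5]],"hand":[-1,-1,-1,-1,-1]}' | grep -E "pos|force";python3 -m jog '{"delta_rot":[[0,0,0],[0,0,0],[0,0,0]],"translation":[[0,0,0.7],[0,0,1.4],[0,0,1.4]],"hand":[-1,-1,-1]}'| grep -E "pos|force"
```

```text
ee_pos: [476.8, -78.8, 99.9]
ft_force: [-0.6, -0.4, -1.0]
ee_pos: [476.9, -78.8, 98.6]
ft_force: [0.3, -0.4, -1.8]
```

```bash
python3 -m jog '{"delta_rot":[[0,0,0],[0,0,0],[0,0,0],[0,0,0],[0,0,0]],"translation":[[0,0,0],[0,0,0],[0,0,0],[0,0,-15],[0,0,-40]],"hand":[-0.3,-0.3,-0.1,-0.1,-0.1]}' | grep -E "pos|force|width";python3 -m jog '{"delta_rot":[[0,0,0],[0,0,0],[0,0,0],[0,0,0],[0,0,0]],"translation":[[0,0,-15],[-20,12,-30],[-40,25,-40],[-59.5,35,-40],[-59.5,35,-40]],"hand":[0,1,1,1,1]}'| grep -E "pos|force|width"
python3 - <<'E'
from h import *
import cv2
to(545.9,-78.6,71,150)
im=optics.get_image("wrist");t=optics.get_image("scene")
m=np.hstack([cv2.resize(im[80:380,200:440],(480,600),interpolation=cv2.INTER_CUBIC),cv2.resize(t[185:275,225:273],(320,600),interpolation=cv2.INTER_CUBIC)])
cv2.imwrite("pics/w5.png",m[:,:,::-1])
E
```

```text
ee_pos: [475.7, -78.5, 138.0]
ft_force: [1.9, 0.1, 0.1]
width: 39.8
ee_pos: [548.7, -78.4, 179.4]
ft_force: [0.5, 0.2, -0.2]
width: 72.2
t=8.90 pos [548.7 -78.4 179.4] yaw 150.0 q6 -1.21 F [ 0.5  0.2 -0.2] w 72.2 
 -> T [  2.6  -1.7 108.4] rot [0.001 0.003 0.   ]
```

View pics/w5.png

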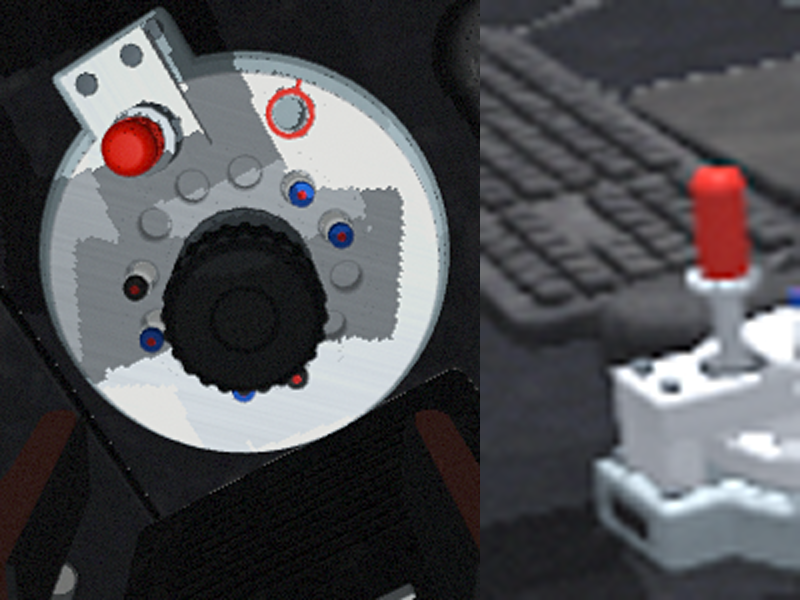

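Pin stands upright in the guide (head at crop 133,147); knob top centre at crop (245,319); index ring (290,112). Recompute the knob position and angle.

Run:
```python
from h import *
np.set_printoptions(precision=1,suppress=True)
T=optics.calibration("top");c=optics.calibration("wrist")
q=lambda x,y:(200+x/2-.25,80+y/2-.25)
k=atz(c,*q(245,319),103);i=atz(c,*q(290,112),38);print(k,i,tri(ray(T,194.6,217.4),ray(c,*q(245,319))))
print("head",atz(c,*q(130,147),122))
for G in((476.8,-78.9),(476.5,-79.7)):
  for K in (k,(546,-78.5)):
    a=np.degrees(np.arctan2(G[1]-K[1],G[0]-K[0]));
    for I in(i,(496.7,-29.1)):
      b=np.degrees(np.arctan2(I[1]-K[1],I[0]-K[0]));print((a-b)%360)
to(545.9,-78.6,71,150)
```

```text
[542.  -75.7 103. ] [492.7 -26.5  38. ] (array([546. , -76.8,  93.3]), [1.5, 1.5])
head [472.9 -75.9 122. ]
47.7751128296253
48.643766365020724
44.625290653944035
45.389236203722476
48.460149596613405
49.32880313200883
45.28328622096183
46.04723177074027
t=9.00 pos [545.2 -78.1 178.2] yaw 150.0 q6 -1.21 F [ 0.4 -0.4  0.2] w 80.6 
 -> T [ -1.   -0.  107.2] rot [-0. -0. -0.]
```

```bash
python3 -m jog '{"delta_rot":[[0,0,0],[0,0,0],[0,0,0],[0,0,0],[0,0,0]],"translation":[[-0.7,0,20],[-0.7,0,50],[-0.7,0,80],[-0.7,0,95],[-0.7,0,107]],"hand":[1,1,1,1,1]}'| grep -E "pos|force|width"
python3 -m jog '{"delta_rot":[[0,0,0],[0,0,0],[0,0,0]],"translation":[[0,0,0],[0,0,0],[0,0,0]],"hand":[0.6,0.5,0.5]}'| grep -E "pos|force|width"
python3 -c "
from h import *
to(545.9,-78.6,71,150)"
```

```text
ee_pos: [544.4, -78.4, 70.2]
ft_force: [-0.6, -1.3, -0.6]
width: 87.8
ee_pos: [547.1, -78.8, 72.7]
ft_force: [0.7, -0.1, -0.7]
width: 67.7
t=9.80 pos [547.1 -78.8  72.7] yaw 150.0 q6 -1.21 F [ 0.7 -0.1 -0.7] w 67.7 
 -> T [ 1.1 -0.5  1.7] rot [ 0.001  0.001 -0.   ]
```

```bash
python3 -m jog '{"delta_rot":[[0,0,0],[0,0,0],[0,0,0],[0,0,0]],"translation":[[0.8,-0.4,0.8],[0.8,-0.4,0.8],[0.8,-0.4,0.8],[0.8,-0.4,0.8]],"hand":[0.4,0.2,-0.5,-1]}'| grep -E "pos|force|width"
python3 -c "
from h import *
to(545.9,-78.6,71,150);print(get_obs()['moment'])"
```

```text
ee_pos: [546.6, -78.2, 71.8]
ft_force: [1.3, 4.2, 6.8]
width: 59.2
t=10.20 pos [546.6 -78.2  71.8] yaw 150.0 q6 -1.21 F [1.3 4.2 6.8] w 59.2 
 -> T [ 0.5 -0.7  0.8] rot [ 0.001  0.002 -0.   ]
[ 0.77960434 -0.35256258 -0.01678424]
```

```bash
cat > chk.py <<'E'
from h import *
import cv2,sys
o=get_obs()
def z(n,box=None):
    im=optics.get_image(n).astype(int);c=optics.calibration(n)
    m=((im[:,:,0]>90)&(im[:,:,1]<0.4*im[:,:,0])&(im[:,:,2]<0.45*im[:,:,0])).astype(np.uint8)
    if box:
        k=np.zeros_like(m);k[box[1]:box[3],box[0]:box[2]]=1;m*=k
    _,_,st,ce=cv2.connectedComponentsWithStats(m)
    j=1+np.argmax(st[1:,4]);x,r=tri(ray(c,*ce[j]),(np.array([476.5,-79.3,0]),np.array([0,0,1.])))
    return st[j,4],ce[j].round(1),x[2].round(1),r[0]
try: s=z("scene",(235,180,300,260))
except Exception as e: s=("none",)
w=z("wrist")
R=Ro.from_rotvec(o["orientation"]).as_matrix()
print("t %.2f yaw %.2f"%(o["t"],np.degrees(np.arctan2(R[1,0],R[0,0]))),"S",*s,"W",*w,"F",o["ft_force"].round(1),"M",o["moment"].round(2))
sys.exit(0 if (s[0]=="none" or s[2]>100) else 1)   # 1 = pin dropped
E
python3 chk.py; echo $?
```

```text
t 10.20 yaw 149.98 S 122 [260.7 218. ] 108.8 0.3 W 2517 [224.1 180.4] 108.8 0.4 F [1.3 4.2 6.8] M [ 0.78 -0.35 -0.02]
0
```

```bash
python3 -m jog '{"delta_rot":[[0,0,-0.05],[0,0,-0.11],[0,0,-0.17],[0,0,-0.23],[0,0,-0.28]],"translation":[[0,0,0],[0,0,0],[0,0,0],[0,0,0],[0,0,0]],"hand":[-1,-1,-1,-1,-1]}'| grep -E "force|width"; python3 chk.py && python3 -m jog '{"delta_rot":[[0,0,-0.06],[0,0,-0.12],[0,0,-0.18],[0,0,-0.24],[0,0,-0.28]],"translation":[[0,0,0],[0,0,0],[0,0,0],[0,0,0],[0,0,0]],"hand":[-1,-1,-1,-1,-1]}'| grep -E "force|width"; python3 chk.py
```

```text
ft_force: [0.8, 6.1, 5.6]
width: 59.6
t 10.80 yaw 166.14 S 119 [259.1 217.3] 110.6 2.0 W 1900 [295.9 154.3] 36.4 2.6 F [0.8 6.1 5.6] M [ 0.97 -0.38 -0.15]
ft_force: [2.5, 6.4, 6.5]
width: 59.2
t 11.40 yaw -177.83 S 120 [259.2 217.3] 110.5 2.0 W 2310 [349.4 153.7] 164.4 3.5 F [2.5 6.4 6.5] M [ 1.05 -0.33 -0.14]
```

```bash
j(){ grep -E "force"; }
python3 -m jog '{"delta_rot":[[0,0,-0.025],[0,0,-0.05],[0,0,-0.075],[0,0,-0.1],[0,0,-0.1]],"translation":[[0,0,0],[0,0,0],[0,0,0],[0,0,0],[0,0,0]],"hand":[-1,-1,-1,-1,-1]}'|j; python3 chk.py && python3 -m jog '{"delta_rot":[[0,0,-0.01],[0,0,-0.02],[0,0,-0.02],[0,0,-0.02]],"translation":[[0,0,0],[0,0,0],[0,0,0],[0,0,0]],"hand":[-1,-1,-1,-1]}'|j
python3 - <<'E'
from h import *
import cv2
im=optics.get_image("wrist");cv2.imwrite("pics/w6.png",cv2.resize(im[60:360,180:480],(600,600),interpolation=cv2.INTER_CUBIC)[:,:,::-1])
E
python3 chk.py
```

```text
ft_force: [1.6, 5.5, 6.0]
t 12.00 yaw -172.17 S 118 [259.2 217.3] 110.5 1.9 W 2433 [366.8 157.5] 159.5 2.4 F [1.6 5.5 6. ] M [ 1.1  -0.39  0.09]
ft_force: [0.6, 5.4, 6.8]
t 12.55 yaw -171.06 S 122 [259.2 217.2] 110.8 1.9 W 2479 [370.7 158.4] 158.4 2.3 F [1.3 6.9 5.8] M [ 1.17 -0.39 -0.01]
```

View pics/w6.png

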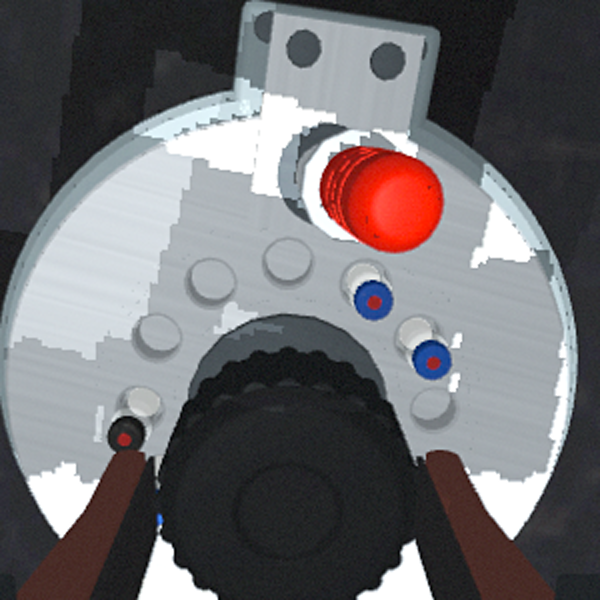

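Pin still stands, leaning slightly (dragged by the disc); head at crop (395,200); no drop yet at 39°. Continue in small steps, stopping at the drop.

```bash
j(){ grep -A0 -E "force" >/dev/null; }
python3 -m jog '{"delta_rot":[[0,0,-0.015],[0,0,-0.03],[0,0,-0.03]],"translation":[[0,0,0],[0,0,0],[0,0,0]],"hand":[-1,-1,-1]}'|j; python3 chk.py && python3 -m jog '{"delta_rot":[[0,0,-0.015],[0,0,-0.03],[0,0,-0.03]],"translation":[[0,0,0],[0,0,0],[0,0,0]],"hand":[-1,-1,-1]}'|j; python3 chk.py && python3 -m jog '{"delta_rot":[[0,0,-0.007],[0,0,-0.014],[0,0,-0.014]],"translation":[[0,0,0],[0,0,0],[0,0,0]],"hand":[-1,-1,-1]}'|j;  python3 chk.py
```

```text
t 12.95 yaw -169.32 S 119 [259.2 217.3] 110.5 1.9 W 2507 [375.8 159.9] 155.2 2.0 F [1.8 5.2 6.3] M [ 1.17 -0.36  0.07]
t 13.35 yaw -167.60 S 121 [259.4 217.4] 110.3 1.7 W 2531 [380.4 162.9] 152.4 1.6 F [2.4 5.  5.6] M [ 1.16 -0.39  0.04]
t 13.75 yaw -166.81 S 121 [259.5 217.5] 109.9 1.7 W 2545 [382.8 163.6] 151.1 1.5 F [0.5 5.2 7.3] M [ 1.15 -0.37  0.02]
```

```bash
j(){ grep -A0 -E "force" >/dev/null; }
python3 -m jog '{"delta_rot":[[0,0,-0.006],[0,0,-0.012],[0,0,-0.012]],"translation":[[0,0,0],[0,0,0],[0,0,0]],"hand":[-1,-1,-1]}'|j; python3 chk.py && python3 -m jog '{"delta_rot":[[0,0,-0.006],[0,0,-0.012],[0,0,-0.012]],"translation":[[0,0,0],[0,0,0],[0,0,0]],"hand":[-1,-1,-1]}'|j; python3 chk.py && python3 -m jog '{"delta_rot":[[0,0,-0.006],[0,0,-0.012],[0,0,-0.012]],"translation":[[0,0,0],[0,0,0],[0,0,0]],"hand":[-1,-1,-1]}'|j;  python3 chk.py  && python3 -m jog '{"delta_rot":[[0,0,-0.006],[0,0,-0.012],[0,0,-0.012]],"translation":[[0,0,0],[0,0,0],[0,0,0]],"hand":[-1,-1,-1]}'|j;  python3 chk.py
```

```text
t 14.15 yaw -166.13 S 121 [259.4 217.5] 109.9 1.7 W 2559 [384.6 164.3] 149.9 1.4 F [1.3 6.3 6.7] M [ 1.14 -0.39  0.02]
t 14.55 yaw -165.44 S 118 [261.9 226.8] 88.1 0.2 W 1558 [361.1 157.6] 96.5 0.3 F [2.2 5.6 5.8] M [ 1.04 -0.32  0.17]
t 14.65 yaw -165.43 S 118 [262.  226.9] 87.8 0.3 W 1592 [362.2 159.3] 102.3 0.4 F [1.2 6.9 6.3] M [ 1.21 -0.36  0.12]
t 14.75 yaw -165.43 S 117 [262.  226.9] 87.7 0.3 W 1598 [362.5 159.9] 104.0 0.4 F [1.2 5.8 5.8] M [ 1.19 -0.38  0.05]
```

Dropped (head fell 22 mm). Release the knob and back off straight up.

```bash
python3 -m jog '{"delta_rot":[[0,0,0],[0,0,0],[0,0,0],[0,0,0],[0,0,0]],"translation":[[0,0,0],[0,0,0],[0,0,0],[0,0,0],[0,0,-5]],"hand":[0.5,0.7,0.8,0.9,0.9]}'|grep -E "pos|force|width"
python3 -m jog '{"delta_rot":[[0,0,0],[0,0,0],[0,0,0],[0,0,0],[0,0,0]],"translation":[[0,0,-20],[0,0,-60],[0,0,-90],[0,0,-90],[0,0,-90]],"hand":[0.9,0.9,0.9,0,-1]}'|grep -E "pos|force|width"; python3 chk.py
python3 -c "
from h import *
to(476.5,-79.5,140,195)"
```

```text
ee_pos: [544.9, -78.6, 75.4]
ft_force: [0.4, -0.6, -0.5]
width: 83.6
ee_pos: [545.9, -78.7, 166.5]
ft_force: [0.7, -0.5, -0.5]
width: 70.6
t 15.85 yaw -165.44 S 116 [262. 227.] 87.6 0.3 W 609 [348.  149.1] 108.3 0.3 F [ 0.7 -0.5 -0.5] M [ 0.12 -0.13  0.01]
t=15.95 pos [544.7 -78.5 164.9] yaw -165.4 q6 -1.99 F [0.1 0.3 0.1] w 62.8 
 -> T [66.2 16.2 25. ] rot [ 0.001 -0.002 -0.008]
```

```bash
python3 -m jog '{"delta_rot":[[0,0,0],[0,0,0],[0,0,0],[0,0,0],[0,0,0]],"translation":[[25,6,0],[50,12,0],[66,16.3,10],[66,16.3,25],[66,16.3,40]],"hand":[-1,-1,-1,-1,-1]}'|grep -E "pos|force|width"
python3 -m jog '{"delta_rot":[[0,0,0],[0,0,0],[0,0,0],[0,0,0],[0,0,0]],"translation":[[0,0,0],[0,0,0],[0,0,0],[0,0,6],[0,0,12]],"hand":[-1,-1,-1,-1,-1]}'|grep -E "pos|force|width"
python3 - <<'E'
from h import *
import cv2
to(476.6,-79.2,108,195)
im=optics.get_image("wrist");t=optics.get_image("scene")
m=np.hstack([cv2.resize(im[120:420,200:440],(480,600),interpolation=cv2.INTER_CUBIC),cv2.resize(t[195:275,235:277],(320,600),interpolation=cv2.INTER_CUBIC)])
cv2.imwrite("pics/w7.png",m[:,:,::-1])
E
```

```text
ee_pos: [476.3, -79.3, 124.4]
ft_force: [-0.2, 0.8, -0.4]
width: 22.9
ee_pos: [478.1, -79.4, 113.9]
ft_force: [1.1, -0.0, 0.4]
width: 0.7
t=16.95 pos [478.1 -79.4 113.9] yaw -165.4 q6 -2.01 F [ 1.1 -0.   0.4] w 0.7 
 -> T [1.4 0.6 5.9] rot [-0.     0.001 -0.008]
```

View pics/w7.png

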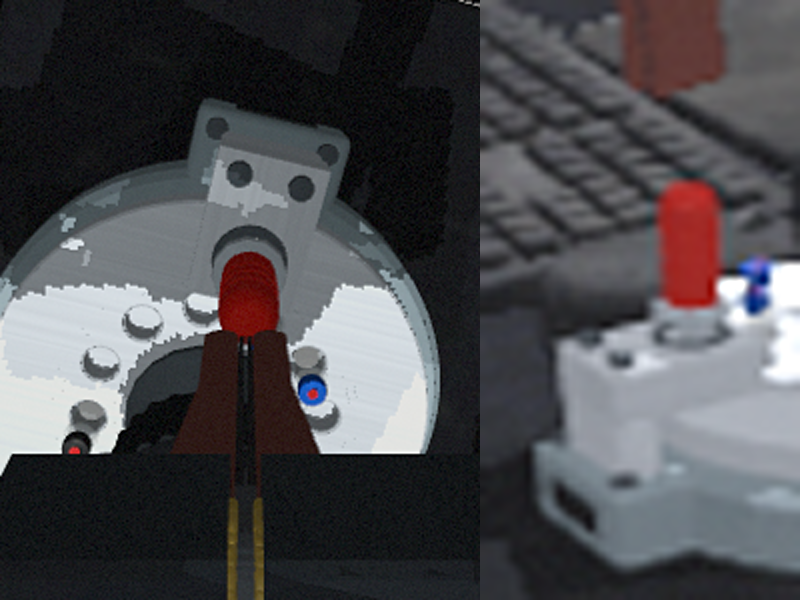

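Closed fingertips hang above the head, collar a few mm over the tab. Press slowly.

```bash
python3 -m jog '{"delta_rot":[[0,0,0],[0,0,0],[0,0,0],[0,0,0],[0,0,0]],"translation":[[0.5,0,3],[0.5,0,6],[0.5,0,8],[0.5,0,8],[0.5,0,8]],"hand":[-1,-1,-1,-1,-1]}'|grep -E "pos|force"
python3 -m jog '{"delta_rot":[[0,0,0],[0,0,0],[0,0,0],[0,0,0]],"translation":[[0,0,1],[0,0,2],[0,0,3],[0,0,3]],"hand":[-1,-1,-1,-1]}'|grep -E "pos|force"; python3 chk.py
```

```text
ee_pos: [477.2, -79.5, 105.9]
ft_force: [0.0, 0.0, 0.4]
ee_pos: [477.1, -79.5, 102.8]
ft_force: [0.5, -0.5, -0.0]
t 17.95 yaw -165.44 S 114 [262.  227.2] 86.9 0.3 W 295 [322.9 280.3] 93.9 0.3 F [ 0.5 -0.5 -0. ] M [ 0.01 -0.14 -0.03]
```

```bash
python3 -m jog '{"delta_rot":[[0,0,0],[0,0,0],[0,0,0]],"translation":[[0,0,1],[0,0,2],[0,0,2]],"hand":[-1,-1,-1]}'|grep -E "pos|force"
python3 -m jog '{"delta_rot":[[0,0,0],[0,0,0],[0,0,0]],"translation":[[0,0,0.7],[0,0,1.5],[0,0,1.5]],"hand":[-1,-1,-1]}'|grep -E "pos|force"; python3 chk.py
```

```text
ee_pos: [477.1, -79.5, 100.8]
ft_force: [0.0, 0.8, -0.3]
ee_pos: [477.1, -79.5, 99.3]
ft_force: [-0.6, -0.2, -0.3]
t 18.65 yaw -165.43 S 114 [262.  227.2] 87.0 0.3 W 251 [28.6  7.9] 322.1 37.9 F [-0.6 -0.2 -0.3] M [ 0.03 -0.11 -0.04]
```

No contact force though the tip should be past the head's top; look.

Run:
```python
from h import *
import cv2
im=optics.get_image("wrist");t=optics.get_image("scene")
m=np.hstack([cv2.resize(im[120:420,200:440],(480,600),interpolation=cv2.INTER_CUBIC),cv2.resize(t[195:275,235:277],(320,600),interpolation=cv2.INTER_CUBIC)])
cv2.imwrite("pics/w8.png",m[:,:,::-1])
```

```text
(no output)
```

View pics/w8.png

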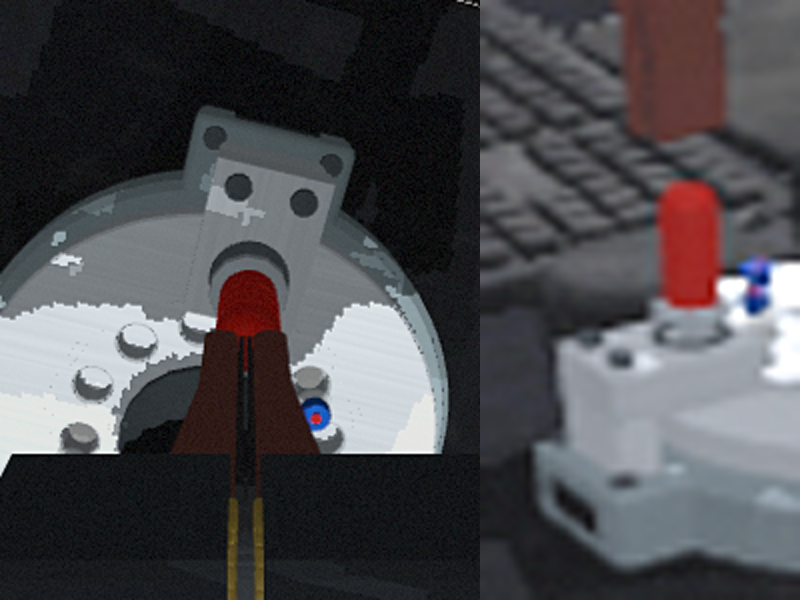

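The fingertips really end ~13 mm above the head (scene crop: fingers to y=138, head top y=183): the fingers retract as they close. Continue down, watching force.

```bash
python3 -m jog '{"delta_rot":[[0,0,0],[0,0,0],[0,0,0],[0,0,0],[0,0,0]],"translation":[[0,0,2],[0,0,4],[0,0,6],[0,0,8],[0,0,8]],"hand":[-1,-1,-1,-1,-1]}'|grep -E "pos|force"
python3 -m jog '{"delta_rot":[[0,0,0],[0,0,0],[0,0,0]],"translation":[[0,0,0.7],[0,0,1.5],[0,0,1.5]],"hand":[-1,-1,-1]}'|grep -E "pos|force"; python3 chk.py
python3 -m jog '{"delta_rot":[[0,0,0],[0,0,0],[0,0,0]],"translation":[[0,0,0.7],[0,0,1.5],[0,0,1.5]],"hand":[-1,-1,-1]}'|grep -E "pos|force"; python3 chk.py
```

```text
ee_pos: [477.0, -79.5, 91.0]
ft_force: [-0.2, -0.5, 0.4]
ee_pos: [477.1, -79.5, 89.8]
ft_force: [-0.1, -1.1, -0.8]
t 19.65 yaw -165.44 S 114 [262.  227.2] 87.0 0.3 W 191 [17.3  5.8] 310.7 38.0 F [-0.1 -1.1 -0.8] M [ 0.09 -0.19  0.  ]
ee_pos: [477.1, -79.5, 88.3]
ft_force: [0.9, 0.2, -0.1]
t 20.05 yaw -165.43 S 113 [262.  227.3] 86.8 0.3 W 208 [13.8  5.3] 308.5 38.1 F [ 0.9  0.2 -0.1] M [ 0.05 -0.13 -0.04]
```

```bash
for i in 1; do python3 -m jog '{"delta_rot":[[0,0,0],[0,0,0],[0,0,0]],"translation":[[0,0,0.7],[0,0,1.4],[0,0,1.4]],"hand":[-1,-1,-1]}'|grep -E "pos|force"; python3 -m jog '{"delta_rot":[[0,0,0],[0,0,0],[0,0,0]],"translation":[[0,0,0.7],[0,0,1.4],[0,0,1.4]],"hand":[-1,-1,-1]}'|grep -E "pos|force"; done; python3 chk.py
```

```text
ee_pos: [477.1, -79.5, 86.9]
ft_force: [0.5, -0.1, -0.3]
ee_pos: [477.1, -79.5, 85.5]
ft_force: [-0.4, -0.1, 0.3]
t 20.75 yaw -165.44 S 115 [262.  227.1] 87.1 0.3 W 167 [11.3  4.7] 305.4 38.1 F [-0.4 -0.1  0.3] M [ 0.11 -0.18  0.03]
```

Run:
```python
from h import *
t=optics.get_image("scene");print([ (r,*map(int,t[r,262])) for r in range(207,226)])
o=get_obs();print(o["width"])
```

```text
[(207, 95, 58, 53), (208, 94, 59, 53), (209, 93, 58, 52), (210, 95, 60, 56), (211, 93, 57, 53), (212, 97, 59, 57), (213, 97, 60, 57), (214, 96, 58, 56), (215, 95, 59, 55), (216, 97, 60, 58), (217, 96, 59, 56), (218, 90, 58, 54), (219, 134, 48, 42), (220, 179, 47, 43), (221, 182, 47, 45), (222, 179, 51, 48), (223, 164, 41, 38), (224, 162, 42, 36), (225, 162, 40, 37)]
0.9879340443501005
```

Fingers now just meet the head in the image (row 218/219). Continue.

```bash
python3 -m jog '{"delta_rot":[[0,0,0],[0,0,0],[0,0,0]],"translation":[[0,0,0.7],[0,0,1.4],[0,0,1.4]],"hand":[-1,-1,-1]}'|grep -E "pos|force"; python3 -m jog '{"delta_rot":[[0,0,0],[0,0,0],[0,0,0]],"translation":[[0,0,0.7],[0,0,1.4],[0,0,1.4]],"hand":[-1,-1,-1]}'|grep -E "pos|force";  python3 chk.py
```

```text
ee_pos: [477.1, -79.5, 84.1]
ft_force: [-0.1, 0.3, 0.1]
ee_pos: [477.1, -79.5, 82.7]
ft_force: [0.1, -0.7, 0.6]
t 21.50 yaw -165.43 S 108 [262.1 227.6] 86.0 0.3 W 139 [7.9 3.8] 302.1 38.1 F [ 0.1 -0.7  0.6] M [ 0.05 -0.11  0.02]
```

```bash
python3 -m jog '{"delta_rot":[[0,0,0],[0,0,0],[0,0,0]],"translation":[[0,0,0.5],[0,0,1],[0,0,1]],"hand":[-1,-1,-1]}'|grep -E "pos|force"; python3 chk.py
```

```text
ee_pos: [477.2, -79.5, 81.7]
ft_force: [0.3, 0.1, 0.9]
t 21.90 yaw -165.43 S 105 [262.1 227.8] 85.5 0.4 W 120 [7.1 3.4] 301.1 38.1 F [0.3 0.1 0.9] M [ 0.06 -0.16 -0.03]
```

```bash
python3 -m jog '{"delta_rot":[[0,0,0],[0,0,0],[0,0,0]],"translation":[[0,0,0.6],[0,0,1.2],[0,0,1.2]],"hand":[-1,-1,-1]}'|grep -E "pos|force"; python3 -m jog '{"delta_rot":[[0,0,0],[0,0,0],[0,0,0]],"translation":[[0,0,0.6],[0,0,1.2],[0,0,1.2]],"hand":[-1,-1,-1]}'|grep -E "pos|force";python3 -m jog '{"delta_rot":[[0,0,0],[0,0,0],[0,0,0]],"translation":[[0,0,0.6],[0,0,1.2],[0,0,1.2]],"hand":[-1,-1,-1]}'|grep -E "pos|force";  python3 chk.py
```

```text
ee_pos: [477.8, -79.7, 81.3]
ft_force: [-0.5, -0.5, 8.8]
ee_pos: [478.3, -79.8, 80.5]
ft_force: [-1.4, -0.1, 8.2]
ee_pos: [478.2, -79.7, 78.9]
ft_force: [-0.0, -0.1, 6.2]
t 22.90 yaw -165.43 S 102 [262.2 228.8] 83.2 0.4 W 146 [323.8 276.9] 67.2 0.3 F [-0.  -0.1  6.2] M [-0.04 -0.1  -0.01]
```

Contact, and the pin moves down at 6–9 N. Keep on.

```bash
python3 -m jog '{"delta_rot":[[0,0,0],[0,0,0],[0,0,0]],"translation":[[0,0,0.6],[0,0,1.2],[0,0,1.2]],"hand":[-1,-1,-1]}'|grep -E "pos|force"; python3 -m jog '{"delta_rot":[[0,0,0],[0,0,0],[0,0,0]],"translation":[[0,0,0.6],[0,0,1.2],[0,0,1.2]],"hand":[-1,-1,-1]}'|grep -E "pos|force";  python3 chk.py
```

```text
ee_pos: [477.8, -79.7, 77.5]
ft_force: [0.1, 0.4, 4.2]
ee_pos: [477.5, -79.6, 76.0]
ft_force: [0.6, -0.5, 2.5]
t 23.60 yaw -165.43 S 102 [262.1 230.1] 80.0 0.2 W 220 [322.6 278.5] 64.8 0.1 F [ 0.6 -0.5  2.5] M [-0.02 -0.13 -0.04]
```

```bash
python3 -m jog '{"delta_rot":[[0,0,0],[0,0,0],[0,0,0]],"translation":[[0,0,0.6],[0,0,1.2],[0,0,1.2]],"hand":[-1,-1,-1]}'|grep -E "pos|force"; python3 chk.py
```

```text
ee_pos: [477.4, -79.6, 75.4]
ft_force: [-3.2, 0.7, 14.8]
t 24.00 yaw -165.43 S 101 [262.1 230.2] 79.9 0.2 W 158 [323.3 276.9] 62.2 0.3 F [-3.2  0.7 14.8] M [ 0.13  0.43 -0.01]
```

Force rose sharply to 15 N with no more travel: collar on the tab. Back off and check.

```bash
python3 -m jog '{"delta_rot":[[0,0,0],[0,0,0],[0,0,0],[0,0,0],[0,0,0]],"translation":[[0,0,-5],[0,0,-20],[0,0,-50],[0,0,-80],[0,0,-100]],"hand":[-1,-1,-1,-1,-1]}'|grep -E "pos|force";python3 -m jog '{"delta_rot":[[0,0,0],[0,0,0],[0,0,0],[0,0,0],[0,0,0]],"translation":[[0,0,0],[0,0,0],[0,0,0],[0,0,0],[0,0,0]],"hand":[-1,-1,-1,-1,-1]}'|grep -E "pos|force"; python3 chk.py
python3 - <<'E'
from h import *
import cv2
im=optics.get_image("wrist");t=optics.get_image("scene")
m=np.hstack([cv2.resize(im[150:350,240:400],(480,600),interpolation=cv2.INTER_CUBIC),cv2.resize(t[205:265,240:272],(320,600),interpolation=cv2.INTER_CUBIC)])
cv2.imwrite("pics/w9.png",m[:,:,::-1])
E
```

```text
ee_pos: [477.4, -79.5, 176.1]
ft_force: [-0.9, -0.6, -0.7]
ee_pos: [476.6, -79.4, 173.6]
ft_force: [-0.2, 0.2, -0.9]
t 25.10 yaw -165.44 S 109 [262.1 229.7] 81.2 0.2 W 349 [322.5 244.5] 100.3 0.3 F [-0.2  0.2 -0.9] M [ 0.08 -0.12  0.02]
```

View pics/w9.png

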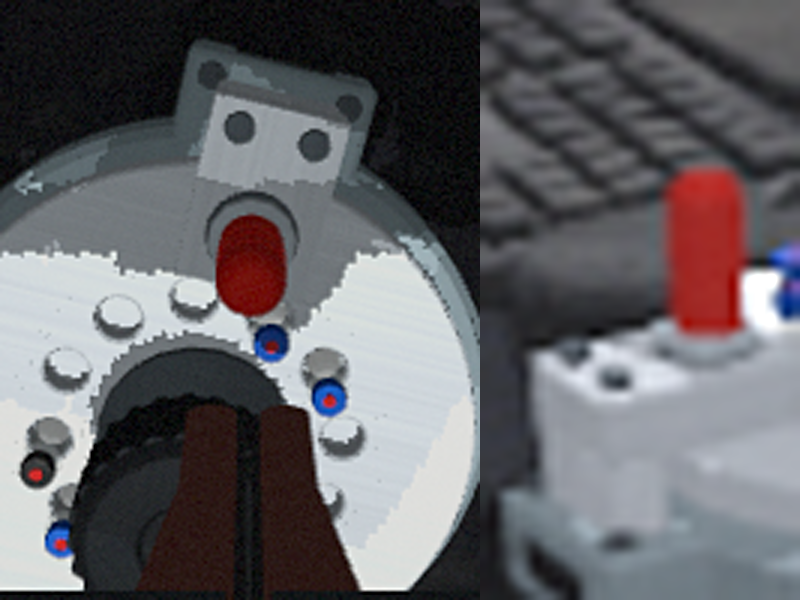

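The collar lies on the tab and the pin is upright. The head is 27.6 mm below its standing-on-disc height, where 28 is expected, and the gripper is clear. I hand in.

```bash
python3 -c "
from workcell import ctrl
print(ctrl.close_job())"
```

```text
the job is handed in; nothing more can be done
None
```

The carousel is locked at its index position, with the red pin pressed home in the guide and released. The job is handed in at about 25 s of the 72 s allowed; no verdict was reported.

- **Pin and guide:** I took the larger red pin from the white block and lowered it into the guide hole. It met no noticeable resistance on the way down.
- **Turning:** I turned the knob counter-clockwise about 44.5°, in steps of 0.7° near the end. The scene camera saw the head fall 22 mm there, and I stopped and let go of the knob.
- **Pressing home:** I pushed on the head with closed fingers. It gave way at 6–9 N over about 6 mm. The force then rose to 15 N with no more travel, so the collar had met the tab.

**Last checks:**
- The head stands 27.6 mm below its height on the unaligned disc (28 expected).
- The pin is upright with its collar on the tab.
- The gripper is about 70 mm clear, and no net force shows on the wrist.

**What disagreed or was not checked:**
- The wrist-camera height estimates were unreliable during and after the turn, so I used the scene camera there.
- The fingertips, when shut, sat roughly 20 mm higher than the reported tool point, so contact with the head came lower than planned.
- The pin leaned slightly while the disc dragged it, and straightened when it dropped.
- I did not image the jar, vial, timer and wrench again at the end. No move came near them and no unexpected force showed.

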